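Close the service hatch of an instrument and hold the cover down

ROBOT

A 6-joint arm with a two-finger parallel gripper is mounted at the origin on a cart in front of the work surface, level with it; the furniture and walls round the work are solid. World frame = base frame: x ahead of the robot, y to its left, z up, the work surface at z = 0. Lengths are in m, angles in rad, forces in N, time in s.
With the tool pointing down it reaches from about 0.375 to 0.9 m from the base axis. Payload 3.1 kg.
Tool frame: the origin (TCP) lies at the very end of the fingers, on their centre line; the grasp point (between the pads) lies 19 mm behind it; z points along the fingers, y is the direction in which the jaws open and shut (so a half turn about z gives the same grasp; the last joint's range is limited). The gripper opens to 85 mm and grips with 20 to 120 N. Pads are 22 mm wide; open, the fingers measure 114 mm over their backs; the gripper's body (76 mm by 85 mm) begins 54 mm behind the grasp point. The pads swing forward as they close: fully open they stand 13 mm farther back than shut.
Start: joints at [0.942, 0.527, 1.433, -0, 1.181, -0.178], TCP at [0.272, 0.563, 0.21] pointing down, gripper open.
Joint ranges: [-3.08, 3.08], [-0.75, 2.2], [0.22, 2.44], [-1.43, 4.57], [0, 2.65], [-2.85, 2.85]. Speed limits (rad/s): [2.79, 2.79, 3.14, 3.14, 3.14, 3.14].

INTERFACE

Orientations are given as a unit quaternion [x, y, z, w].
In Python, from station import manip gives the robot as it stands.
- The arm moves only by the tool send_rows, never from a script. Its argument "motion" is a list of rows, each an object with "gripper": the finger opening in mm, from 0 to 85.4; "travel": the shift along the tool's x, y, z in mm, a list of three; "rotation": the turn, a rotation vector about the tool's x, y, z in degrees, a list of three. In form: [{"gripper": gripper, "travel": [x, y, z], "rotation": [ax, ay, az]}, ...]. A call has 1 to 12 rows; each row shifts and turns the commanded pose from where the row before left it, along the tool's axes as they then stand; what a row does not reach is not made up. A row lasts 1/12 s, in which the tool goes at most 41.7 mm and 7.16 degrees, less where a joint would pass 70% of its speed; a pose out of reach is approached as far as the arm can. A call is refused whole if a number of a shift passes 41.7 or a number of a turn 7.16, either way. A call with a gripper value outside its range is refused whole. The fingers move at their own pace and stop on an object; "newtons" is the grip in N (left out, the last holds). Time passes only in rows, so rows that do not move let the fingers close. It gives the time, the measured TCP pose, the force and the opening at its end, in the units of the state.
- manip.sense(): the state, without advancing time (a new reading comes with each control period).
- manip.snapshot(name): name is "scene" or "side" or "wrist"; returns the picture (384x512x3 uint8, red, green, blue); there is no depth.
- manip.calibration(name): a dict with "fx", "fy", "cx", "cy" (pixels), "cam_to_world" (4x4, takes a point from camera to world coordinates). Camera axes: x right, y down, z forward; pixel columns grow to the right and rows downward; lengths in m; the calibration is good to about 2 mm. A picture is of the moment at which its call begins: read the wrist's pose just before it. calibration takes no time and is no camera call; for the wrist camera it gives the pose at the moment of the call.
- manip.sign_off(): hands the job in, once; it reports no verdict.
The state is a dict: "t": time; "q": joint angles; "qd": joint speeds; "tau": joint torques, N m; "tcp_pos": TCP position; "tool_rot": TCP orientation; "force": force on the tool from outside, world axes, zero at the start; "ft_torque": the same for the moment, N m; "finger_gap": opening from 0.0 (shut) to 1.0 (fully open).
Only numpy, scipy, OpenCV 4.12 (cv2) and the standard library are available. Lean on these libraries where they do the work, as an engineer would, in place of code of your own. Each camera call takes 0.05 s, during which the arm holds its last target. There are 200 camera calls.

TASK

First turn the quarter-turn stud on the grey instrument housing until it stops with its bar across the housing, in line with the index marks. Then lift the cover with the handle off the top of the pile, leaving the rest of the pile where it is, and lower it into the rim of the housing with the stud coming up through its slot. Finish holding the cover pressed fully down on its seat against the spring pins; do not let go, and leave the other things on the table alone.

Things in the scene. Friction and masses are not known exactly. Their poses are not given: they have to be found in the camera images.
- housing: Grey instrument housing fixed to the table, 180 (x) x 126 (y) x 40 mm. Origin: centre of its underside on the table, z up. On top a flat seat 150 x 106 mm at 36 mm height, inside a rim that stands 4 mm above the seat (rim 15 mm wide at the x ends, 10 mm at the y sides). A service opening (x -65..32 mm, y +-28 mm, down to 10 mm height) lies in the seat; the stud stands at its far (+x) end. Its yaw stays within 0.45 rad of the table's axes.
- seat (a point): Centre of the seat (36 mm above the housing's origin, same axes). The cover belongs here: when fully home its origin is at this point and its axes are parallel to the housing's.
- stud (a joint): Angle of the quarter-turn stud about the vertical (stud stands on the seat 50 mm from its centre towards the housing's +x). 0: its bar lies along the housing's x, the cover cannot go over it. Grows counter-clockwise seen from above to a stop at 1.571, where the bar lies along the housing's y in line with two dark index marks and passes through the cover's slot. Starts at 0.1 to 0.65; about 0.04 N m of friction, stays where it is left.
- stud_grip (a point): Point on the stud's axis 18 mm above the seat, at which to grip it; its x axis runs along the bar. The bar is steel, 34 mm long, 9 mm wide, from 4 to 24 mm above the seat, with a narrower 29 x 6 mm nose from 24 to 28 mm.
- pins (a joint): Travel of the four brass spring pins (8 mm thick, at x +-30, y +-40 mm of the seat), which move together: 0 when free (they stand 5 mm above the seat), 0.005 pressed level with the seat. They carry the cover's weight without yielding: it takes 3 N to start them and 6 N (cover's weight of 1 to 2 N included) to push them fully down; press with some 8 to 15 N to be sure, the seat then takes the rest.
- cover: Aluminium cover plate with a dark bridge handle, 140 (x) x 96 (y) x 4 mm, 0.1 to 0.2 kg. Origin: centre of the plate's underside, z up. It starts on top of the pile, level, with its yaw within 0.45 rad of the table's axes. Its slot lies on the +x half.
- cover_handle (a point): Middle of the handle's bar, 26 mm above the cover's origin. The bar runs along the cover's x: 56 mm long, 12 mm wide (y), from 18 to 34 mm above the plate's underside, on two 10 mm feet at its ends; grip it across its 12 mm width.
- cover_slot (a point): Centre of the slot in the cover at the underside, 50 mm from the cover's origin along +x. The slot is through, 16 mm (x) by 42 mm (y).
- blank: Plain aluminium plate 140 x 96 x 4 mm, without slot or handle, directly under the cover. Origin: centre of its underside. Stays where it is.
- organiser: Black shallow parts box with clear lid, 156 x 95 x 29 mm, at the bottom of the pile, on the table. Origin: centre of its underside. Stays where it is.
- flux_tin: Round yellow tin, 47 mm across, 23 mm high, standing on the table between the housing and the pile, towards the robot. Bystander.
- fuse_box: Small red carton 35 x 59 x 23 mm behind the work. Bystander.
- board_half: Half of a pocket device with a circuit board, 147 x 90 x 19 mm, lying behind the work. Bystander.

How it is judged:
By the outcome, as a careful person would: the job done as asked, in the order asked, and still so for the second after the job is handed in, while the arm keeps its last pose, push and grip.
It also fails if it takes over 51 s, if anything falls off the work surface, if the arm or the gripper's body presses on something with over 40 N, if the wrist force passes 120 N, or if a joint passes its speed limit or range.

## Working session

There is one attempt and no reset: what is moved stays moved. The work goes in short steps, Python scripts to look and compute and a tool call to move; the robot and the scene stay as the last step left them, time stands still between calls to the robot, and variables do not carry over. Pictures are saved under pics/ and viewed, about 8 in all and at most 12, crops included, and the job is handed in when it is done.

Besides the shell and the picture viewer there is one more tool, called after ">>>" as name(argument=value, ...), one argument or row to a line, values as JSON. send_rows: Moves the arm, as the interface text tells. Its arguments: {"type":"object","properties":{"motion":{"type":"array","items":{"type":"object","properties":{"gripper":{"type":"number"},"travel":{"type":"array","items":{"type":"number"}},"rotation":{"type":"array","items":{"type":"number"}}}}},"newtons":{"type":"number"}},"required":["motion"]}

```bash
mkdir -p pics; ls; python3 - <<'E'
from station import manip
import cv2,numpy as np
s=manip.sense();print(s)
for n in("scene","side"):
    im=manip.snapshot(n);cv2.imwrite(f"pics/{n}0.png",im[:,:,::-1])
a=[cv2.imread(f"pics/{n}0.png") for n in("scene","side")]
for n in("scene","side","wrist"):
    c=manip.calibration(n);print(n,c["fx"],c["fy"],c["cx"],c["cy"],np.round(c["cam_to_world"],4).tolist())
im=manip.snapshot("wrist");cv2.imwrite("pics/wrist0.png",im[:,:,::-1])
E
```

```text
pics
{'t': 0.0, 'q': array([ 9.41481138e-01,  5.28461947e-01,  1.43390770e+00,  2.86168267e-05,
        1.18137912e+00, -1.78505676e-01]), 'qd': array([-7.58293438e-04, -1.84901207e-03,  4.33936607e-04,  2.82481367e-03,
       -7.88803064e-04, -6.52387002e-05]), 'tau': array([-9.13652057e-04, -4.42356026e+01, -1.78020000e+01, -1.56260639e-04,
        8.33302183e-03,  4.29757989e-06]), 'tcp_pos': array([0.27182545, 0.56195273, 0.20903454]), 'tool_rot': array([ 2.23506077e-01,  9.74701940e-01, -9.86102087e-04, -4.35859367e-04]), 'force': array([-0.28623063, -0.19118249, -0.71654448]), 'ft_torque': array([-0.01206037, -0.04676986,  0.02070169]), 'finger_gap': 1.0000505325102327}
scene 372.00537823106004 372.00537823106004 255.4582161751326 197.31887341977142 [[0.6377, -0.5548, 0.5344, 0.1171], [-0.7703, -0.4582, 0.4435, -0.2135], [-0.0012, -0.6945, -0.7195, 0.6897], [0.0, 0.0, 0.0, 1.0]]
side 444.8271813424447 444.8271813424447 257.6064268964503 184.6618800697568 [[-0.9998, 0.0128, 0.0164, 0.5567], [-0.0047, 0.6309, -0.7759, 0.8335], [-0.0202, -0.7758, -0.6307, 0.6133], [0.0, 0.0, 0.0, 1.0]]
wrist 295.4924312909599 295.4924312909599 261.1961387701757 193.13474797817068 [[0.4351, 0.8564, 0.2778, 0.2012], [0.9004, -0.4128, -0.1376, 0.5956], [-0.0031, 0.3099, -0.9507, 0.3728], [0.0, 0.0, 0.0, 1.0]]
```

View pics/scene0.png

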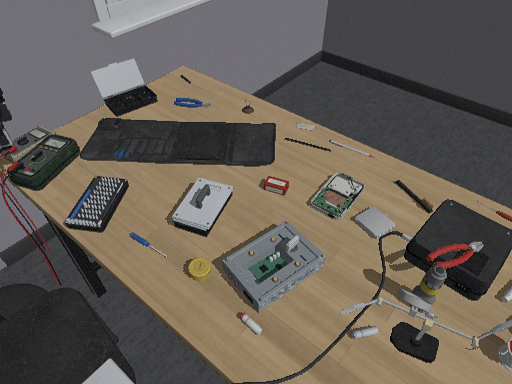

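View pics/side0.png

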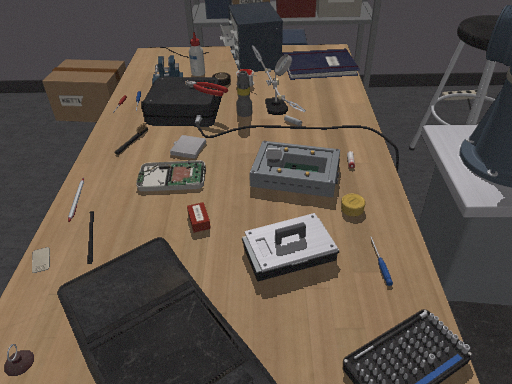

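The scene view shows the housing around (273,263) with the stud near (290,243), and the pile around (203,205). The side view shows the housing around (296,168) and the pile around (290,245). I'll enlarge both.

```bash
python3 - <<'E'
import cv2
a=cv2.imread("pics/scene0.png")[170:312,165:335];cv2.imwrite("pics/sc.png",cv2.resize(a,None,fx=4,fy=4,interpolation=cv2.INTER_CUBIC))
b=cv2.imread("pics/side0.png")
h=cv2.resize(b[135:205,240:350],None,fx=4.2,fy=4.2,interpolation=cv2.INTER_CUBIC)
p=cv2.resize(b[208:280,235:345],None,fx=4.2,fy=4.2,interpolation=cv2.INTER_CUBIC)
print(h.shape,p.shape)
cv2.imwrite("pics/sd.png",cv2.vconcat([h,p]))
E
```

```text
(294, 462, 3) (302, 462, 3)
```

View pics/sc.png

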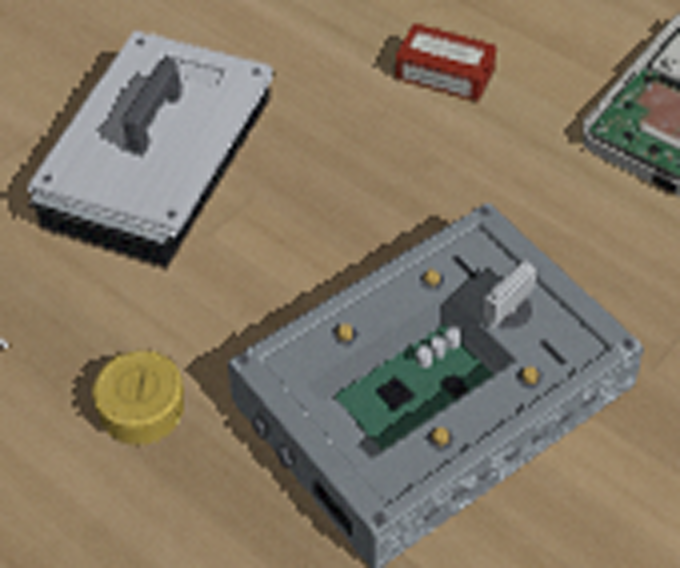

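View pics/sd.png

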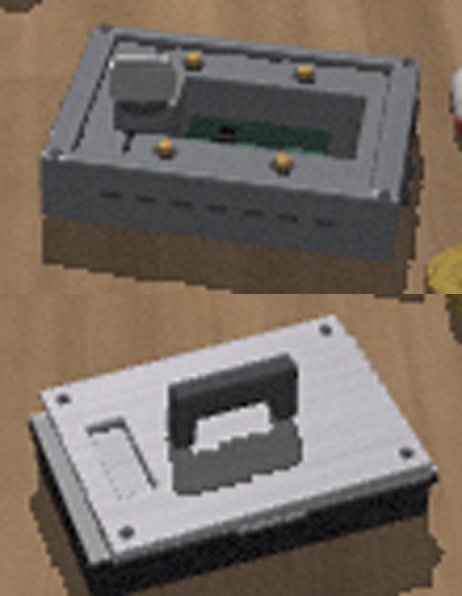

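```bash
cat > h.py <<'E'
import numpy as np,cv2
from scipy.optimize import least_squares
from station import manip
def proj(n,P,cal=None):
    c=cal or manip.calibration(n);T=np.linalg.inv(c["cam_to_world"]);q=np.atleast_2d(P)@T[:3,:3].T+T[:3,3]
    return np.c_[c["fx"]*q[:,0]/q[:,2]+c["cx"],c["fy"]*q[:,1]/q[:,2]+c["cy"]]
def tf(p,L):
    x,y,z,a=p;L=np.atleast_2d(L);c,s=np.cos(a),np.sin(a)
    return np.c_[x+c*L[:,0]-s*L[:,1],y+s*L[:,0]+c*L[:,1],z+L[:,2]]
def fit(obs,p0,freez=True):
    # obs: list of (cam, local mm pts, px, cal)
    f=lambda p:np.concatenate([(proj(n,tf(p if freez else [p[0],p[1],p0[2],p[3]],np.array(L)/1e3),c)-px).ravel() for n,L,px,c in obs])
    r=least_squares(f,p0,loss="soft_l1");return r.x,r.fun
E
python3 - <<'E'
from h import *
SC=lambda a:(np.array(a)+.5)/4-.5+[165,170]
SH=lambda a:(np.array(a)+.5)/4.2-.5+[240,135]
SP=lambda a:(np.array(a)-[0,294]+.5)/4.2-.5+[235,208]
L=[(30,40,41),(-30,40,41),(30,-40,41),(-30,-40,41),(90,63,40),(-90,63,40),(90,-63,40),(-90,-63,40)]
s=SC([(433,276),(345,330),(531,373),(441,434),(487,206),(232,362),(641,347),(375,520)])
d=SH([(165,145),(283,160),(194,58),(305,70),(45,155),(395,193),(103,27),(415,65)])
for fz in(1,0):
    p,r=fit([("scene",L,s,None),("side",L,d,None)],[.55,.3,0,0],fz);print("housing",p.round(4));
print(r.reshape(-1,2).round(1).tolist())
C=[(70,48,4),(70,-48,4),(-70,48,4),(-70,-48,4)]
s=SC([(137,32),(272,70),(32,190),(170,234)]);d=SP([(113,560),(40,392),(437,465),(333,317)])
for fz in(1,0):
    q,r=fit([("scene",C,s,None),("side",C,d,None)],[.5,.5,.033,0],fz);print("cover",q.round(4))
print(r.reshape(-1,2).round(1).tolist())
print("seat",tf(p,[0,0,.036]),"stud",tf(p,[.05,0,.036]))
# stud angle scan: predicted nose ends in crop px
for a in(0,.2,.4,.6):
    g=tf(p,[.05,0,.064])[0];e=[tf([*g,p[3]+a],[k*.0145,0,0])[0] for k in(-1,1)]
    print(a,((proj("scene",e)-[165,170])*4).round().tolist(),((proj("side",e)-[240,135])*4.2).round().tolist())
c=manip.sense();print(c["tcp_pos"],c["t"])
E
```

```text
housing [ 0.4884  0.0449 -0.0007 -0.2279]
housing [ 0.4882  0.0449  0.3131 -0.2278]
[[-0.1, -0.1], [-0.0, 0.1], [-0.2, 0.1], [-0.1, 0.2], [0.3, -1.3], [-1.3, -0.5], [0.9, -0.4], [-0.3, 4.0], [-0.0, -0.3], [-0.1, -0.3], [-0.1, -0.4], [-0.1, -0.2], [-1.4, 0.7], [0.8, 2.6], [-2.0, -1.1], [1.6, -1.3]]
cover [0.5133 0.2788 0.0305 0.3376]
cover [0.513  0.2799 0.033  0.3338]
[[-0.7, -0.4], [-0.0, -0.8], [-1.5, -1.4], [1.4, -1.3], [0.4, -1.6], [0.4, -0.1], [-0.8, -0.2], [0.9, -0.2]]
seat [[0.48823145 0.04493884 0.34906357]] stud [[0.53693987 0.03364771 0.34906357]]
0 [[540.0, -221.0], [597.0, -247.0]] [[177.0, -571.0], [108.0, -574.0]]
0.2 [[546.0, -218.0], [591.0, -250.0]] [[178.0, -573.0], [107.0, -572.0]]
0.4 [[552.0, -215.0], [584.0, -253.0]] [[177.0, -575.0], [108.0, -570.0]]
0.6 [[560.0, -213.0], [577.0, -254.0]] [[175.0, -577.0], [110.0, -568.0]]
[0.27191542 0.56210127 0.20926464] 0.15
```

```bash
cat >> h.py <<'E'
from scipy.spatial.transform import Rotation as R
def yaw(): # jaw (tool y) heading in deg
    s=manip.sense();y=R.from_quat(s["tool_rot"]).as_matrix()[:,1];return np.degrees(np.arctan2(y[1],y[0]))
def plan(pos,yw,n,g):
    "rows of n equal steps to pos (m), jaw heading yw (deg, unwrapped relative to current), opening g"
    s=manip.sense();p=s["tcp_pos"];y0=yaw();d=(np.array(pos)-p)*1e3/n
    for i in range(n):
        y=np.radians(y0+(yw-y0)*i/n)
        Y=np.array([np.cos(y),np.sin(y),0]);Z=np.array([0,0,-1]);X=np.cross(Y,Z)
        print('{"gripper":%g,"travel":[%.1f,%.1f,%.1f],"rotation":[0,0,%.2f]},'%(g,d@X,d@Y,d@Z,-(yw-y0)/n))
def stat():
    s=manip.sense();z=R.from_quat(s["tool_rot"]).as_matrix()[:,2]
    print("t%.2f"%s["t"],"tcp",(s["tcp_pos"]*1e3).round(1),"yaw %.1f"%yaw(),"z",z.round(3),"F",s["force"].round(1),"M",s["ft_torque"].round(2),"gap %.3f"%s["finger_gap"])
E
python3 -c "
from h import *
stat();plan([.537,.034,.14],-80,24,85)"
```

```text
t0.15 tcp [271.9 562.1 209.3] yaw 64.2 z [-0.001 -0.001 -1.   ] F [-0.5 -0.4 -0.1] M [ 0.04 -0.05  0.01] gap 0.998
{"gripper":85,"travel":[-19.5,-15.0,2.9],"rotation":[0,0,6.01]},
{"gripper":85,"travel":[-21.0,-12.9,2.9],"rotation":[0,0,6.01]},
{"gripper":85,"travel":[-22.2,-10.6,2.9],"rotation":[0,0,6.01]},
{"gripper":85,"travel":[-23.2,-8.2,2.9],"rotation":[0,0,6.01]},
{"gripper":85,"travel":[-23.9,-5.7,2.9],"rotation":[0,0,6.01]},
{"gripper":85,"travel":[-24.4,-3.2,2.9],"rotation":[0,0,6.01]},
{"gripper":85,"travel":[-24.6,-0.6,2.9],"rotation":[0,0,6.01]},
{"gripper":85,"travel":[-24.5,1.9,2.9],"rotation":[0,0,6.01]},
{"gripper":85,"travel":[-24.2,4.5,2.9],"rotation":[0,0,6.01]},
{"gripper":85,"travel":[-23.6,7.0,2.9],"rotation":[0,0,6.01]},
{"gripper":85,"travel":[-22.7,9.4,2.9],"rotation":[0,0,6.01]},
{"gripper":85,"travel":[-21.6,11.8,2.9],"rotation":[0,0,6.01]},
{"gripper":85,"travel":[-20.3,14.0,2.9],"rotation":[0,0,6.01]},
{"gripper":85,"travel":[-18.7,16.0,2.9],"rotation":[0,0,6.01]},
{"gripper":85,"travel":[-16.9,17.9,2.9],"rotation":[0,0,6.01]},
{"gripper":85,"travel":[-15.0,19.6,2.9],"rotation":[0,0,6.01]},
{"gripper":85,"travel":[-12.8,21.0,2.9],"rotation":[0,0,6.01]},
{"gripper":85,"travel":[-10.6,22.2,2.9],"rotation":[0,0,6.01]},
{"gripper":85,"travel":[-8.2,23.2,2.9],"rotation":[0,0,6.01]},
{"gripper":85,"travel":[-5.7,24.0,2.9],"rotation":[0,0,6.01]},
{"gripper":85,"travel":[-3.2,24.4,2.9],"rotation":[0,0,6.01]},
{"gripper":85,"travel":[-0.6,24.6,2.9],"rotation":[0,0,6.01]},
{"gripper":85,"travel":[2.0,24.5,2.9],"rotation":[0,0,6.01]},
{"gripper":85,"travel":[4.5,24.2,2.9],"rotation":[0,0,6.01]},
```

>>> send_rows(
  motion=[
    {"gripper": 85, "travel": [-19.5, -15, 3], "rotation": [0, 0, 6]},
    {"gripper": 85, "travel": [-21, -13, 3], "rotation": [0, 0, 6]},
    {"gripper": 85, "travel": [-22, -10.5, 3], "rotation": [0, 0, 6]},
    {"gripper": 85, "travel": [-23, -8, 3], "rotation": [0, 0, 6]},
    {"gripper": 85, "travel": [-24, -5.5, 3], "rotation": [0, 0, 6]},
    {"gripper": 85, "travel": [-24.5, -3, 3], "rotation": [0, 0, 6]},
    {"gripper": 85, "travel": [-24.5, -0.5, 3], "rotation": [0, 0, 6]},
    {"gripper": 85, "travel": [-24.5, 2, 3], "rotation": [0, 0, 6]},
    {"gripper": 85, "travel": [-24, 4.5, 3], "rotation": [0, 0, 6]},
    {"gripper": 85, "travel": [-23.5, 7, 3], "rotation": [0, 0, 6]},
    {"gripper": 85, "travel": [-22.5, 9.5, 3], "rotation": [0, 0, 6]},
    {"gripper": 85, "travel": [-21.5, 12, 3], "rotation": [0, 0, 6]},
  ],
)

```text
t: 1.15
tcp_pos: [0.4057, 0.2989, 0.1738]
tool_rot: [0.755, 0.655, -0.0, -0.0]
force: [-0.6, 1.0, -0.3]
finger_gap: 0.996
```

>>> send_rows(
  motion=[
    {"gripper": 85, "travel": [-20, 14, 3], "rotation": [0, 0, 6]},
    {"gripper": 85, "travel": [-19, 16, 3], "rotation": [0, 0, 6]},
    {"gripper": 85, "travel": [-17, 18, 3], "rotation": [0, 0, 6]},
    {"gripper": 85, "travel": [-15, 19.5, 3], "rotation": [0, 0, 6]},
    {"gripper": 85, "travel": [-13, 21, 3], "rotation": [0, 0, 6]},
    {"gripper": 85, "travel": [-10.5, 22, 3], "rotation": [0, 0, 6]},
    {"gripper": 85, "travel": [-8, 23, 3], "rotation": [0, 0, 6]},
    {"gripper": 85, "travel": [-5.5, 24, 3], "rotation": [0, 0, 6]},
    {"gripper": 85, "travel": [-3, 24.5, 3], "rotation": [0, 0, 6]},
    {"gripper": 85, "travel": [-0.5, 24.5, 3], "rotation": [0, 0, 6]},
    {"gripper": 85, "travel": [2, 24.5, 3], "rotation": [0, 0, 6]},
    {"gripper": 85, "travel": [4.5, 24, 3], "rotation": [0, 0, 6]},
  ],
)

```text
t: 2.15
tcp_pos: [0.5389, 0.0358, 0.1377]
tool_rot: [0.996, 0.086, -0.0, -0.0]
force: [1.1, -0.4, 0.1]
finger_gap: 0.998
```

```bash
python3 - <<'E'
from h import *
stat();im=manip.snapshot("wrist")[:,:,::-1];cv2.imwrite("pics/w1.png",cv2.resize(im,(768,576),interpolation=cv2.INTER_CUBIC))
p=[.4882,.0449,0,-.228]
print((proj("wrist",tf(p,np.array([(50,0,64),(30,40,41),(30,-40,41),(-30,-40,41)])/1e3))*1.5).round())
E
```

```text
t2.15 tcp [538.9  35.8 137.7] yaw -80.1 z [-0.  0. -1.] F [ 1.1 -0.4  0.1] M [ 0.03 -0.04 -0.03] gap 0.998
[[384. 303.]
 [312. 295.]
 [430. 340.]
 [394. 415.]]
```

View pics/w1.png

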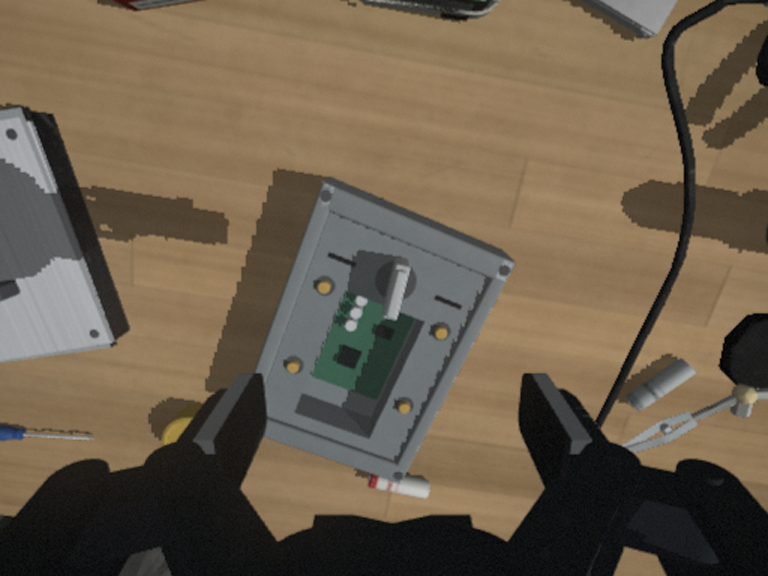

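The wrist view shows the stud nose from about (404,265) to (390,317), and pins at (325,287), (441,332) and (404,406). Those are about 12 px from the prediction, probably because the arm was still settling. I'll re-measure while it is still.

```bash
python3 - <<'E'
from h import *
stat();c=manip.calibration("wrist");im=manip.snapshot("wrist")[:,:,::-1];stat();cv2.imwrite("pics/w2.png",im)
p=[.4882,.0449,0,-.228]
pr=proj("wrist",tf(p,np.array([(30,40,41),(-30,40,41),(30,-40,41),(-30,-40,41)])/1e3),c)
# brass blobs
hsv=cv2.cvtColor(np.ascontiguousarray(im),cv2.COLOR_BGR2HSV);m=cv2.inRange(hsv,(12,110,90),(28,255,255))
n,l,st,ce=cv2.connectedComponentsWithStats(m)
for i in range(1,n):
    if 20<st[i,4]<400: print("blob",st[i,4],ce[i].round(1))
print(pr.round(1))
cv2.imwrite("pics/w2c.png",cv2.resize(im[150:290,180:350],None,fx=4,fy=4,interpolation=cv2.INTER_CUBIC))
E
```

```text
t2.20 tcp [542.2  31.8 137.4] yaw -80.5 z [ 0.003 -0.003 -1.   ] F [ 1.8 -1.1 -0.9] M [-0.09 -0.09 -0.  ] gap 0.991
t2.25 tcp [540.9  33.8 137.6] yaw -80.1 z [ 0.002 -0.001 -1.   ] F [ 0.1 -0.3 -0.4] M [ 0.04  0.05 -0.03] gap 0.995
blob 54 [210.6 194.4]
blob 49 [288.8 224.3]
blob 49 [190.6 247.3]
blob 40 [265.  274.1]
blob 212 [113.4 289. ]
[[208.  196.5]
 [187.8 249.7]
 [286.6 226.7]
 [262.5 276.5]]
```

View pics/w2c.png

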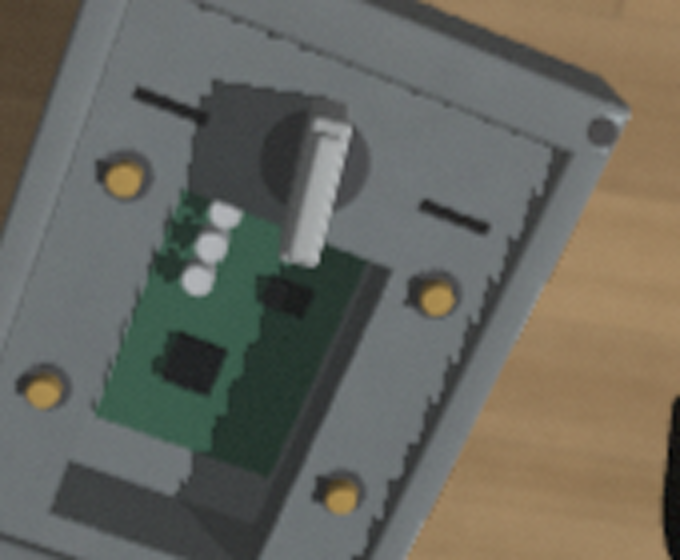

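The stud's nose runs from about (335,124) to (303,260) in this crop. The pins are within 2.5 px of the prediction.

```bash
python3 - <<'E'
from h import *
c=manip.calibration("wrist");stat()
T=c["cam_to_world"]
# camera shifted little since the picture; use present orientation
def hit(u,v,z):
    d=T[:3,:3]@[(u-c["cx"])/c["fx"],(v-c["cy"])/c["fy"],1];o=T[:3,3];return o+d*(z-o[2])/d[2]
S=lambda u,v:(180+(u+.5)/4-.5,150+(v+.5)/4-.5)
for A,B in[((335,124),(303,260)),((330,124),(297,262))]:
    a=hit(*S(*A),.064);b=hit(*S(*B),.064);d=a-b
    print(a,b,np.linalg.norm(d),(a+b)/2,"yaw",np.degrees(np.arctan2(d[1],d[0])),"stud",np.arctan2(d[1],d[0])+.228)
E
```

```text
t2.25 tcp [540.9  33.8 137.6] yaw -80.1 z [ 0.002 -0.001 -1.   ] F [ 0.1 -0.3 -0.4] M [ 0.04  0.05 -0.03] gap 0.995
[0.55491209 0.03248823 0.064     ] [0.52363444 0.03398258 0.064     ] 0.0313133287286362 [0.53927327 0.0332354  0.064     ] yaw -2.735330356580754 stud 0.1802594791479153
[0.55473313 0.03351508 0.064     ] [0.52295111 0.03518538 0.064     ] 0.031825873142504 [0.53884212 0.03435023 0.064     ] yaw -3.0084142756417265 stud 0.17549326562605164
```

```bash
python3 -c "
from h import *
plan([.538,.0336,.040],-93,8,30)"
```

```text
{"gripper":30,"travel":[-0.4,-0.0,12.2],"rotation":[0,0,1.61]},
{"gripper":30,"travel":[-0.4,-0.0,12.2],"rotation":[0,0,1.61]},
{"gripper":30,"travel":[-0.4,-0.0,12.2],"rotation":[0,0,1.61]},
{"gripper":30,"travel":[-0.4,-0.0,12.2],"rotation":[0,0,1.61]},
{"gripper":30,"travel":[-0.4,-0.0,12.2],"rotation":[0,0,1.61]},
{"gripper":30,"travel":[-0.4,0.0,12.2],"rotation":[0,0,1.61]},
{"gripper":30,"travel":[-0.4,0.0,12.2],"rotation":[0,0,1.61]},
{"gripper":30,"travel":[-0.4,0.0,12.2],"rotation":[0,0,1.61]},
```

>>> send_rows(
  motion=[
    {"gripper": 30, "travel": [-0.4, 0, 12], "rotation": [0, 0, 2.6]},
    {"gripper": 30, "travel": [-0.4, 0, 12], "rotation": [0, 0, 2.6]},
    {"gripper": 30, "travel": [-0.4, 0, 12], "rotation": [0, 0, 2.6]},
    {"gripper": 30, "travel": [-0.4, 0, 12], "rotation": [0, 0, 2.6]},
    {"gripper": 30, "travel": [-0.4, 0, 12], "rotation": [0, 0, 2.6]},
    {"gripper": 30, "travel": [0, 0, 0], "rotation": [0, 0, 0]},
    {"gripper": 30, "travel": [0, 0, 0], "rotation": [0, 0, 0]},
  ],
)

```text
t: 2.83
tcp_pos: [0.5357, 0.0374, 0.0775]
tool_rot: [1.0, -0.023, -0.001, -0.0]
force: [0.2, -0.0, -0.3]
finger_gap: 0.349
```

```bash
python3 - <<'E'
from h import *
stat();c=manip.calibration("wrist");im=np.ascontiguousarray(manip.snapshot("wrist")[:,:,::-1]);cv2.imwrite("pics/w3.png",im)
hsv=cv2.cvtColor(im,cv2.COLOR_BGR2HSV);m=cv2.inRange(hsv,(12,110,90),(28,255,255))
n,l,st,ce=cv2.connectedComponentsWithStats(m)
p=[.4882,.0449,0,-.228]
pr=proj("wrist",tf(p,np.array([(30,40,41),(-30,40,41),(30,-40,41),(-30,-40,41)])/1e3),c)
print(pr.round(1));B=[ce[i] for i in range(1,n) if 20<st[i,4]<400];print(np.round(B,1))
plan([.538,.0336,.040],-93,3,30)
E
```

```text
t2.83 tcp [535.7  37.4  77.5] yaw -92.7 z [-0.002  0.    -1.   ] F [ 0.2 -0.  -0.3] M [-0.03 -0.    0.02] gap 0.349
[[206.2 226.5]
 [197.  293.5]
 [311.3 243.9]
 [294.2 308.4]]
[[208.6 223.1]
 [313.6 240.1]
 [126.9 343.6]
 [158.5 365.8]]
{"gripper":30,"travel":[0.6,1.2,12.7],"rotation":[0,0,0.10]},
{"gripper":30,"travel":[0.6,1.2,12.7],"rotation":[0,0,0.10]},
{"gripper":30,"travel":[0.6,1.2,12.7],"rotation":[0,0,0.10]},
```

>>> send_rows(
  motion=[
    {"gripper": 30, "travel": [1.4, 2.2, 0], "rotation": [0, 0, 0]},
    {"gripper": 30, "travel": [1.4, 2.2, 9.5], "rotation": [0, 0, 0]},
    {"gripper": 30, "travel": [0, 0, 9.5], "rotation": [0, 0, 0]},
    {"gripper": 30, "travel": [0, 0, 9.5], "rotation": [0, 0, 0]},
    {"gripper": 30, "travel": [0, 0, 8.5], "rotation": [0, 0, 0]},
    {"gripper": 30, "travel": [0, 0, 0], "rotation": [0, 0, 0]},
  ],
)

```text
t: 3.38
tcp_pos: [0.5375, 0.0324, 0.0388]
tool_rot: [1.0, -0.025, -0.002, -0.0]
force: [-0.2, -0.4, -0.3]
finger_gap: 0.354
```

>>> send_rows(
  motion=[
    {"gripper": 0, "travel": [0, 0, 0], "rotation": [0, 0, 0]},
    {"gripper": 0, "travel": [0, 0, 0], "rotation": [0, 0, 0]},
    {"gripper": 0, "travel": [0, 0, 0], "rotation": [0, 0, 0]},
    {"gripper": 0, "travel": [0, 0, 0], "rotation": [0, 0, 0]},
    {"gripper": 0, "travel": [0, 0, 0], "rotation": [0, 0, 0]},
    {"gripper": 0, "travel": [0, 0, 0], "rotation": [0, 0, 0]},
  ],
  newtons=30,
)

```text
t: 3.88
tcp_pos: [0.5391, 0.0333, 0.0409]
tool_rot: [1.0, -0.025, -0.0, -0.001]
force: [1.7, 5.6, -5.0]
finger_gap: 0.048
```

```bash
python3 -c "
from h import *
stat()"
```

```text
t3.88 tcp [539.1  33.3  40.9] yaw -92.9 z [-0.     0.001 -1.   ] F [ 1.7  5.6 -5. ] M [ 0.86 -0.18 -0.06] gap 0.048
```

>>> send_rows(
  motion=[
    {"gripper": 0, "travel": [0, 0, 0], "rotation": [0, 0, 0]},
    {"gripper": 0, "travel": [0, 0, 0], "rotation": [0, 0, 0]},
  ],
)

```text
t: 4.05
tcp_pos: [0.539, 0.0333, 0.0409]
tool_rot: [1.0, -0.025, -0.0, -0.001]
force: [1.3, 5.2, -3.9]
finger_gap: 0.046
```

```bash
python3 - <<'E'
from h import *
stat();im=manip.snapshot("wrist")[:,:,::-1];im2=manip.snapshot("side")[:,:,::-1]
a=cv2.resize(im[180:384,130:400],None,fx=2,fy=2,interpolation=cv2.INTER_CUBIC)
b=cv2.resize(im2[100:202,235:370],None,fx=4,fy=4,interpolation=cv2.INTER_CUBIC)[:,:]
cv2.imwrite("pics/g.png",cv2.resize(cv2.hconcat([a,b]),None,fx=.74,fy=.74))
E
```

```text
t4.05 tcp [539.   33.3  40.9] yaw -92.9 z [-0.     0.001 -1.   ] F [ 1.3  5.2 -3.9] M [ 0.86 -0.18 -0.02] gap 0.046
```

View pics/g.png

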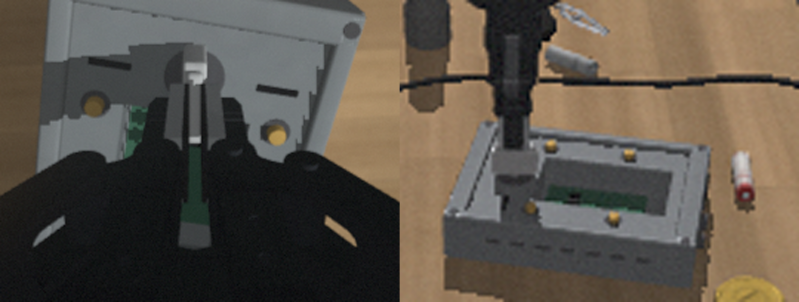

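The gripper holds the bar across its sides, with the bar visible between the fingers at (195,95). I'll turn it counter-clockwise.

>>> send_rows(
  motion=[
    {"gripper": 0, "travel": [0, 0, 0], "rotation": [0, 0, -5]},
    {"gripper": 0, "travel": [0, 0, 0], "rotation": [0, 0, -6]},
    {"gripper": 0, "travel": [0, 0, 0], "rotation": [0, 0, -6]},
    {"gripper": 0, "travel": [0, 0, 0], "rotation": [0, 0, -6]},
    {"gripper": 0, "travel": [0, 0, 0], "rotation": [0, 0, -6]},
    {"gripper": 0, "travel": [0, 0, 0], "rotation": [0, 0, -6]},
    {"gripper": 0, "travel": [0, 0, 0], "rotation": [0, 0, -6]},
    {"gripper": 0, "travel": [0, 0, 0], "rotation": [0, 0, -6]},
    {"gripper": 0, "travel": [0, 0, 0], "rotation": [0, 0, -6]},
    {"gripper": 0, "travel": [0, 0, 0], "rotation": [0, 0, -6]},
    {"gripper": 0, "travel": [0, 0, 0], "rotation": [0, 0, -6]},
    {"gripper": 0, "travel": [0, 0, 0], "rotation": [0, 0, -6]},
  ],
)

```text
t: 5.15
tcp_pos: [0.5385, 0.0341, 0.0409]
tool_rot: [0.827, 0.562, 0.0, -0.001]
force: [1.0, 7.6, -3.6]
finger_gap: 0.049
```

```bash
python3 -c "
from h import *
stat()"
```

```text
t5.15 tcp [538.5  34.1  40.9] yaw -21.6 z [-0.001  0.003 -1.   ] F [ 1.   7.6 -3.6] M [ 1.33 -0.14 -0.01] gap 0.049
```

>>> send_rows(
  motion=[
    {"gripper": 0, "travel": [0, 0, 0], "rotation": [0, 0, -4]},
    {"gripper": 0, "travel": [0, 0, 0], "rotation": [0, 0, -4]},
    {"gripper": 0, "travel": [0, 0, 0], "rotation": [0, 0, -3]},
    {"gripper": 0, "travel": [0, 0, 0], "rotation": [0, 0, -2]},
    {"gripper": 0, "travel": [0, 0, 0], "rotation": [0, 0, 0]},
    {"gripper": 0, "travel": [0, 0, 0], "rotation": [0, 0, 0]},
  ],
)

```text
t: 5.65
tcp_pos: [0.5384, 0.0341, 0.0409]
tool_rot: [0.76, 0.65, 0.0, -0.001]
force: [0.3, 8.1, -3.4]
finger_gap: 0.052
```

```bash
python3 -c "
from h import *
stat()"
```

```text
t5.65 tcp [538.4  34.1  40.9] yaw -9.0 z [-0.001  0.003 -1.   ] F [ 0.3  8.1 -3.4] M [ 1.27 -0.09 -0.23] gap 0.052
```

>>> send_rows(
  motion=[
    {"gripper": 18, "travel": [0, 0, 0], "rotation": [0, 0, 0]},
    {"gripper": 18, "travel": [0, 0, 0], "rotation": [0, 0, 0]},
    {"gripper": 18, "travel": [0, 0, 0], "rotation": [0, 0, 0]},
    {"gripper": 18, "travel": [0, 0, -10], "rotation": [0, 0, 0]},
    {"gripper": 18, "travel": [0, 0, -20], "rotation": [0, 0, 0]},
    {"gripper": 60, "travel": [0, 0, -25], "rotation": [0, 0, 0]},
    {"gripper": 60, "travel": [0, 0, -25], "rotation": [0, 0, 0]},
    {"gripper": 60, "travel": [0, 0, -20], "rotation": [0, 0, 0]},
    {"gripper": 60, "travel": [0, 0, 0], "rotation": [0, 0, 0]},
    {"gripper": 60, "travel": [0, 0, 0], "rotation": [0, 0, 0]},
    {"gripper": 60, "travel": [0, 0, 0], "rotation": [0, 0, 0]},
  ],
)

```text
t: 6.57
tcp_pos: [0.5388, 0.0321, 0.1411]
tool_rot: [0.759, 0.651, -0.0, 0.0]
force: [-0.1, -0.0, -0.0]
finger_gap: 0.702
```

```bash
python3 - <<'E'
from h import *
stat();c=manip.calibration("wrist");im=np.ascontiguousarray(manip.snapshot("wrist")[:,:,::-1]);cv2.imwrite("pics/w4.png",im)
hsv=cv2.cvtColor(im,cv2.COLOR_BGR2HSV);m=cv2.inRange(hsv,(12,110,90),(28,255,255))
n,l,st,ce=cv2.connectedComponentsWithStats(m)
p=[.4882,.0449,0,-.228]
pr=proj("wrist",tf(p,np.array([(30,40,41),(-30,40,41),(30,-40,41),(-30,-40,41),(50,0,64)])/1e3),c)
print(pr.round(1));B=[ce[i] for i in range(1,n) if 20<st[i,4]<400];print(np.round(B,1))
u,v=pr[4].astype(int);u0,v0=max(u-90,0),max(v-70,0);print(u0,v0)
cv2.imwrite("pics/w4c.png",cv2.resize(im[v0:v0+140,u0:u0+180],None,fx=4,fy=4,interpolation=cv2.INTER_CUBIC))
E
```

```text
t6.57 tcp [538.8  32.1 141.1] yaw -8.8 z [-0. -0. -1.] F [-0.1 -0.  -0. ] M [-0.01  0.01 -0.01] gap 0.702
[[238.7 138.8]
 [170.7 133.7]
 [234.5 221.6]
 [172.5 217.3]
 [257.7 191.2]]
[[173.9 135.3]
 [241.4 140. ]
 [175.6 218.3]
 [237.1 222.3]]
167 121
```

View pics/w4c.png

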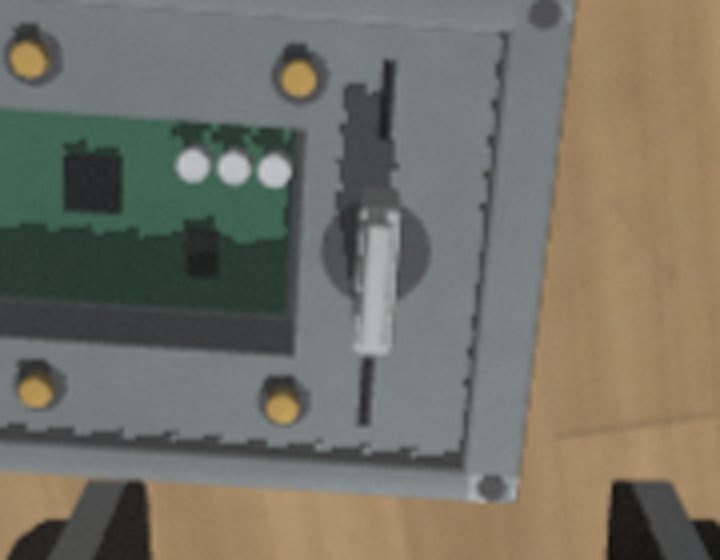

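The bar now lies in line with both index marks (390,95) and (365,390), so the stud is at its stop. Next I'll hover over the cover.

```bash
python3 -c "
from h import *
plan([.515,.279,.15],-71,12,60)"
```

```text
{"gripper":60,"travel":[20.0,-5.1,-0.8],"rotation":[0,0,5.18]},
{"gripper":60,"travel":[19.5,-6.9,-0.8],"rotation":[0,0,5.18]},
{"gripper":60,"travel":[18.8,-8.6,-0.8],"rotation":[0,0,5.18]},
{"gripper":60,"travel":[17.9,-10.3,-0.8],"rotation":[0,0,5.18]},
{"gripper":60,"travel":[16.9,-11.8,-0.8],"rotation":[0,0,5.18]},
{"gripper":60,"travel":[15.8,-13.3,-0.8],"rotation":[0,0,5.18]},
{"gripper":60,"travel":[14.5,-14.7,-0.8],"rotation":[0,0,5.18]},
{"gripper":60,"travel":[13.1,-15.9,-0.8],"rotation":[0,0,5.18]},
{"gripper":60,"travel":[11.6,-17.1,-0.8],"rotation":[0,0,5.18]},
{"gripper":60,"travel":[10.1,-18.0,-0.8],"rotation":[0,0,5.18]},
{"gripper":60,"travel":[8.4,-18.9,-0.8],"rotation":[0,0,5.18]},
{"gripper":60,"travel":[6.7,-19.6,-0.8],"rotation":[0,0,5.18]},
```

>>> send_rows(
  motion=[
    {"gripper": 60, "travel": [20, -5, -1], "rotation": [0, 0, 5.2]},
    {"gripper": 60, "travel": [19.5, -7, -1], "rotation": [0, 0, 5.2]},
    {"gripper": 60, "travel": [19, -8.5, -1], "rotation": [0, 0, 5.2]},
    {"gripper": 60, "travel": [18, -10.5, -1], "rotation": [0, 0, 5.2]},
    {"gripper": 60, "travel": [17, -12, -1], "rotation": [0, 0, 5.2]},
    {"gripper": 60, "travel": [16, -13.5, -1], "rotation": [0, 0, 5.2]},
    {"gripper": 60, "travel": [14.5, -14.5, -1], "rotation": [0, 0, 5.2]},
    {"gripper": 60, "travel": [13, -16, -1], "rotation": [0, 0, 5.2]},
    {"gripper": 60, "travel": [11.5, -17, -1], "rotation": [0, 0, 5.2]},
    {"gripper": 60, "travel": [10, -18, -1], "rotation": [0, 0, 5.2]},
    {"gripper": 60, "travel": [8.5, -19, -1], "rotation": [0, 0, 5]},
    {"gripper": 60, "travel": [6.5, -19.5, 0], "rotation": [0, 0, 5]},
  ],
)

```text
t: 7.62
tcp_pos: [0.5148, 0.2801, 0.1506]
tool_rot: [0.986, 0.164, -0.001, 0.0]
force: [-0.3, -0.1, 0.2]
finger_gap: 0.705
```

>>> send_rows(
  motion=[
    {"gripper": 60, "travel": [0, 0, 0], "rotation": [0, 0, 0]},
    {"gripper": 60, "travel": [0, 0, 0], "rotation": [0, 0, 0]},
    {"gripper": 60, "travel": [0, 0, 0], "rotation": [0, 0, 0]},
  ],
)

```text
t: 7.87
tcp_pos: [0.5151, 0.2787, 0.1509]
tool_rot: [0.986, 0.167, -0.001, 0.0]
force: [0.5, -0.1, -0.2]
finger_gap: 0.699
```

```bash
python3 - <<'E'
from h import *
stat();im=np.ascontiguousarray(manip.snapshot("wrist")[:,:,::-1])
q=[.513,.2795,.033,.335]
pr=proj("wrist",tf(q,np.array([(70,48,4),(70,-48,4),(-70,48,4),(-70,-48,4),(28,6,34),(28,-6,34),(-28,6,34),(-28,-6,34),(58,21,4),(58,-21,4),(42,21,4),(42,-21,4)])/1e3))
print(pr.round(1).tolist())
cv2.imwrite("pics/w5.png",cv2.resize(im,None,fx=4,fy=4,interpolation=cv2.INTER_CUBIC)[280:880,600:1400])
E
```

```text
t7.87 tcp [515.1 278.7 150.9] yaw -70.7 z [-0.002 -0.001 -1.   ] F [ 0.5 -0.1 -0.2] M [-0.02  0.04 -0.03] gap 0.699
[[204.2, 109.7], [310.2, 109.8], [212.2, 247.6], [303.2, 247.6], [249.9, 162.5], [264.0, 162.5], [250.6, 222.7], [263.8, 222.7], [234.4, 123.3], [280.1, 123.4], [234.9, 140.8], [279.8, 140.9]]
```

View pics/w5.png

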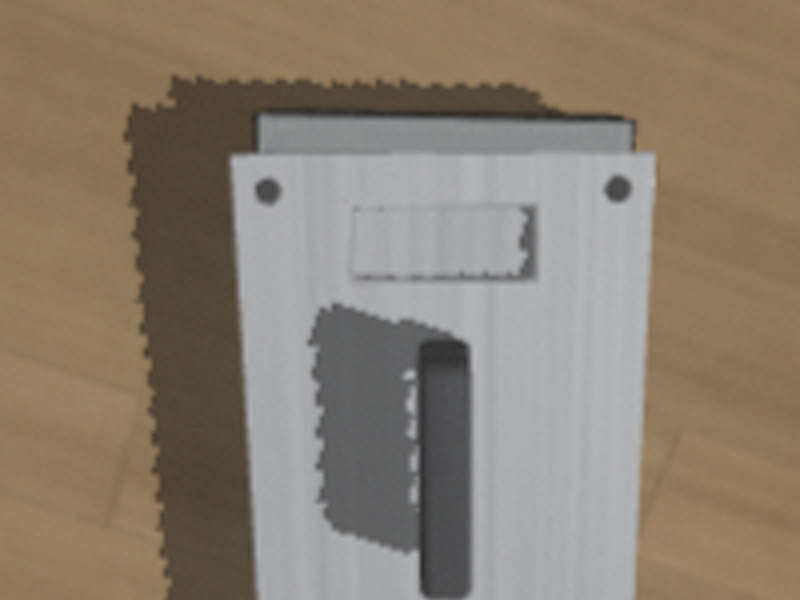

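The wrist view shows the cover's +x corners at crop (230,154) and (656,154) and the handle at x 420–470. That is about 3 px off the model and the yaw agrees. Descending.

>>> send_rows(
  motion=[
    {"gripper": 40, "travel": [0, 0, 20], "rotation": [0, 0, 0]},
    {"gripper": 40, "travel": [0, 0, 20], "rotation": [0, 0, 0]},
    {"gripper": 40, "travel": [0, 0, 20], "rotation": [0, 0, 0]},
    {"gripper": 40, "travel": [0, 0, 20], "rotation": [0, 0, 0]},
    {"gripper": 40, "travel": [0, 0, 15], "rotation": [0, 0, 0]},
    {"gripper": 40, "travel": [0, 0, 9], "rotation": [0, 0, 0]},
    {"gripper": 40, "travel": [0, 0, 4], "rotation": [0, 0, 0]},
    {"gripper": 40, "travel": [0, 0, 0], "rotation": [0, 0, 0]},
  ],
)

```text
t: 8.58
tcp_pos: [0.5155, 0.2786, 0.0432]
tool_rot: [0.986, 0.166, -0.001, 0.0]
force: [0.2, -0.2, -0.1]
finger_gap: 0.468
```

>>> send_rows(
  motion=[
    {"gripper": 0, "travel": [0, 0, 0], "rotation": [0, 0, 0]},
    {"gripper": 0, "travel": [0, 0, 0], "rotation": [0, 0, 0]},
    {"gripper": 0, "travel": [0, 0, 0], "rotation": [0, 0, 0]},
    {"gripper": 0, "travel": [0, 0, 0], "rotation": [0, 0, 0]},
    {"gripper": 0, "travel": [0, 0, 0], "rotation": [0, 0, 0]},
    {"gripper": 0, "travel": [0, 0, 0], "rotation": [0, 0, 0]},
    {"gripper": 0, "travel": [0, 0, 0], "rotation": [0, 0, 0]},
    {"gripper": 0, "travel": [0, 0, 0], "rotation": [0, 0, 0]},
  ],
  newtons=50,
)

```text
t: 9.25
tcp_pos: [0.5168, 0.2798, 0.0453]
tool_rot: [0.986, 0.167, 0.001, -0.0]
force: [-0.4, -0.4, 6.0]
finger_gap: 0.003
```

```bash
python3 -c "
from h import *
stat()"
```

```text
t9.25 tcp [516.8 279.8  45.3] yaw -70.8 z [ 0.003  0.001 -1.   ] F [-0.4 -0.4  6. ] M [-0.04  0.06  0.04] gap 0.003
```

```bash
python3 - <<'E'
from h import *
im=manip.snapshot("wrist")[:,:,::-1];im2=manip.snapshot("side")[:,:,::-1]
a=cv2.resize(im[100:384,120:400],(396,402),interpolation=cv2.INTER_CUBIC)
b=cv2.resize(im2[150:290,220:360],(402,402),interpolation=cv2.INTER_CUBIC)
cv2.imwrite("pics/g2.png",cv2.hconcat([a,b]));stat()
E
```

```text
t9.35 tcp [516.8 279.8  45.3] yaw -70.8 z [ 0.003  0.001 -1.   ] F [-0.5 -0.6  6.4] M [-0.04 -0.02  0.02] gap -0.002
```

View pics/g2.png

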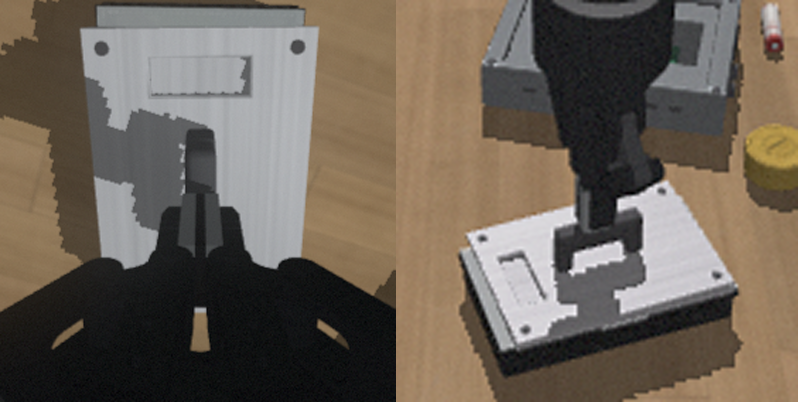

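The wrist and side views show the fingers shut on top of the handle bar instead of around it: side tip near crop (597,230), handle top at the same place. So the real tips sit well above the reported TCP. I'll check that by projection.

```bash
python3 - <<'E'
from h import *
s=manip.sense();p=s["tcp_pos"]
z=np.array([.045,.055,.067,.08])
for n,o,k in(("side",[220,150],402/140),):
    print(((proj(n,np.c_[np.full(4,p[0]),np.full(4,p[1]),z])-o)*k+[396,0]).round())
print(manip.calibration("wrist")["cam_to_world"][:3,3]-p)
print([k for k in dir(manip) if k[0]!="_"])
E
```

```text
[[592. 247.]
 [592. 236.]
 [592. 222.]
 [593. 206.]]
[0.0760565  0.02467648 0.16390665]
['PlanningError', 'calibration', 'sense', 'sign_off', 'snapshot']
```

>>> send_rows(
  motion=[
    {"gripper": 0, "travel": [0, 0, -10], "rotation": [0, 0, 0]},
    {"gripper": 40, "travel": [0, 0, -10], "rotation": [0, 0, 0]},
    {"gripper": 40, "travel": [0, 0, 0], "rotation": [0, 0, 0]},
    {"gripper": 40, "travel": [0, 0, 0], "rotation": [0, 0, 0]},
    {"gripper": 40, "travel": [0, 0, 0], "rotation": [0, 0, 0]},
  ],
)

```text
t: 9.77
tcp_pos: [0.5157, 0.2795, 0.0642]
tool_rot: [0.986, 0.167, 0.0, -0.0]
force: [-0.8, -0.5, 0.2]
finger_gap: 0.471
```

```bash
python3 - <<'E'
from h import *
stat();a=manip.snapshot("side")[150:290,220:360,::-1];b=manip.snapshot("scene")[150:290,140:280,::-1]
cv2.imwrite("pics/g3.png",cv2.resize(cv2.hconcat([a,b]),(800,400),interpolation=cv2.INTER_CUBIC))
p=manip.sense()["tcp_pos"];z=np.array([.063,.085])
for n,o,d in(("side",[220,150],0),("scene",[140,150],400)):
    print(((proj(n,np.c_[np.full(2,p[0]),np.full(2,p[1]),z])-o)*400/140+[d,0]).round())
E
```

```text
t9.77 tcp [515.7 279.5  64.2] yaw -70.8 z [ 0.  0. -1.] F [-0.8 -0.5  0.2] M [-0.02  0.01 -0.02] gap 0.471
[[197. 225.]
 [198. 199.]]
[[579. 121.]
 [577. 102.]]
```

View pics/g3.png

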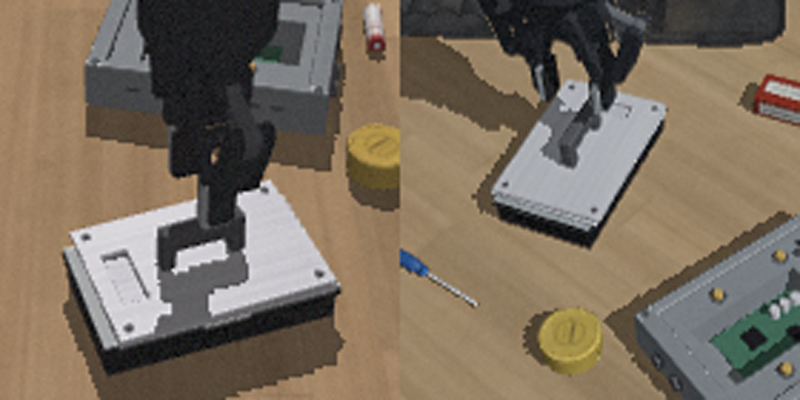

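>>> send_rows(
  motion=[
    {"gripper": 40, "travel": [0, 0, 12], "rotation": [0, 0, 0]},
    {"gripper": 40, "travel": [0, 0, 12], "rotation": [0, 0, 0]},
    {"gripper": 40, "travel": [0, 0, 5], "rotation": [0, 0, 0]},
    {"gripper": 40, "travel": [0, 0, 0], "rotation": [0, 0, 0]},
  ],
)

```text
t: 10.2
tcp_pos: [0.5139, 0.2788, 0.0324]
tool_rot: [0.986, 0.166, -0.003, 0.0]
force: [-0.7, -0.2, 0.3]
finger_gap: 0.473
```

>>> send_rows(
  motion=[
    {"gripper": 40, "travel": [0, 0, 5], "rotation": [0, 0, 0]},
    {"gripper": 40, "travel": [0, 0, 4], "rotation": [0, 0, 0]},
    {"gripper": 40, "travel": [0, 0, 0], "rotation": [0, 0, 0]},
    {"gripper": 40, "travel": [0, 0, 0], "rotation": [0, 0, 0]},
  ],
)

```text
t: 10.53
tcp_pos: [0.5157, 0.2794, 0.0258]
tool_rot: [0.986, 0.167, -0.0, 0.0]
force: [-0.5, 0.9, 0.6]
finger_gap: 0.465
```

>>> send_rows(
  motion=[
    {"gripper": 40, "travel": [0, 0, 3], "rotation": [0, 0, 0]},
    {"gripper": 40, "travel": [0, 0, 2], "rotation": [0, 0, 0]},
    {"gripper": 40, "travel": [0, 0, 0], "rotation": [0, 0, 0]},
    {"gripper": 40, "travel": [0, 0, 0], "rotation": [0, 0, 0]},
  ],
)

```text
t: 10.87
tcp_pos: [0.5158, 0.2794, 0.021]
tool_rot: [0.986, 0.167, -0.0, 0.0]
force: [0.6, -1.1, 0.4]
finger_gap: 0.472
```

>>> send_rows(
  motion=[
    {"gripper": 0, "travel": [0, 0, 0], "rotation": [0, 0, 0]},
    {"gripper": 0, "travel": [0, 0, 0], "rotation": [0, 0, 0]},
    {"gripper": 0, "travel": [0, 0, 0], "rotation": [0, 0, 0]},
    {"gripper": 0, "travel": [0, 0, 0], "rotation": [0, 0, 0]},
    {"gripper": 0, "travel": [0, 0, 0], "rotation": [0, 0, 0]},
    {"gripper": 0, "travel": [0, 0, 0], "rotation": [0, 0, 0]},
    {"gripper": 0, "travel": [0, 0, 0], "rotation": [0, 0, 0]},
  ],
  newtons=50,
)

```text
t: 11.45
tcp_pos: [0.5161, 0.2795, 0.0213]
tool_rot: [0.986, 0.167, 0.0, -0.0]
force: [-0.3, -0.2, 3.0]
finger_gap: 0.129
```

```bash
python3 -c "
from h import *
stat()"
```

```text
t11.45 tcp [516.1 279.5  21.3] yaw -70.8 z [ 0.001  0.    -1.   ] F [-0.3 -0.2  3. ] M [-0.04  0.03  0.  ] gap 0.129
```

The gap reads 11 mm, which matches the 12 mm bar. Lifting.

>>> send_rows(
  motion=[
    {"gripper": 0, "travel": [0, 0, -2], "rotation": [0, 0, 0]},
    {"gripper": 0, "travel": [0, 0, -4], "rotation": [0, 0, 0]},
    {"gripper": 0, "travel": [0, 0, -8], "rotation": [0, 0, 0]},
    {"gripper": 0, "travel": [0, 0, -12], "rotation": [0, 0, 0]},
    {"gripper": 0, "travel": [0, 0, -14], "rotation": [0, 0, 0]},
    {"gripper": 0, "travel": [0, 0, -14], "rotation": [0, 0, 0]},
    {"gripper": 0, "travel": [0, 0, -10], "rotation": [0, 0, 0]},
    {"gripper": 0, "travel": [0, 0, -6], "rotation": [0, 0, 0]},
    {"gripper": 0, "travel": [0, 0, 0], "rotation": [0, 0, 0]},
    {"gripper": 0, "travel": [0, 0, 0], "rotation": [0, 0, 0]},
  ],
)

```text
t: 12.28
tcp_pos: [0.5158, 0.2795, 0.0914]
tool_rot: [0.986, 0.167, 0.0, -0.0]
force: [-0.3, -0.2, -1.5]
finger_gap: 0.125
```

```bash
python3 - <<'E'
from h import *
stat();cv2.imwrite("pics/w6.png",manip.snapshot("wrist")[:,:,::-1])
plan([.4913,.0446,.091],-103.06,18,0)
E
```

```text
t12.28 tcp [515.8 279.5  91.4] yaw -70.8 z [ 0.001  0.    -1.   ] F [-0.3 -0.2 -1.5] M [ 0.02 -0.01 -0.01] gap 0.125
{"gripper":0,"travel":[-5.5,11.9,-0.0],"rotation":[0,0,1.79]},
{"gripper":0,"travel":[-5.2,12.0,-0.0],"rotation":[0,0,1.79]},
{"gripper":0,"travel":[-4.8,12.2,-0.0],"rotation":[0,0,1.79]},
{"gripper":0,"travel":[-4.4,12.3,-0.0],"rotation":[0,0,1.79]},
{"gripper":0,"travel":[-4.0,12.5,-0.0],"rotation":[0,0,1.79]},
{"gripper":0,"travel":[-3.6,12.6,-0.0],"rotation":[0,0,1.79]},
{"gripper":0,"travel":[-3.2,12.7,-0.0],"rotation":[0,0,1.79]},
{"gripper":0,"travel":[-2.8,12.8,-0.0],"rotation":[0,0,1.79]},
{"gripper":0,"travel":[-2.4,12.9,-0.0],"rotation":[0,0,1.79]},
{"gripper":0,"travel":[-2.0,13.0,-0.0],"rotation":[0,0,1.79]},
{"gripper":0,"travel":[-1.6,13.0,-0.0],"rotation":[0,0,1.79]},
{"gripper":0,"travel":[-1.2,13.1,-0.0],"rotation":[0,0,1.79]},
{"gripper":0,"travel":[-0.8,13.1,-0.0],"rotation":[0,0,1.79]},
{"gripper":0,"travel":[-0.4,13.1,-0.0],"rotation":[0,0,1.79]},
{"gripper":0,"travel":[0.0,13.1,-0.0],"rotation":[0,0,1.79]},
{"gripper":0,"travel":[0.4,13.1,-0.0],"rotation":[0,0,1.79]},
{"gripper":0,"travel":[0.8,13.1,-0.0],"rotation":[0,0,1.79]},
{"gripper":0,"travel":[1.2,13.1,-0.0],"rotation":[0,0,1.79]},
```

Fz reads −1.5 N, which is the cover's weight. Carrying it over.

>>> send_rows(
  motion=[
    {"gripper": 0, "travel": [-5.5, 12, 0], "rotation": [0, 0, 1.8]},
    {"gripper": 0, "travel": [-5, 12, 0], "rotation": [0, 0, 1.8]},
    {"gripper": 0, "travel": [-5, 12, 0], "rotation": [0, 0, 1.8]},
    {"gripper": 0, "travel": [-4.5, 12.5, 0], "rotation": [0, 0, 1.8]},
    {"gripper": 0, "travel": [-4, 12.5, 0], "rotation": [0, 0, 1.8]},
    {"gripper": 0, "travel": [-3.5, 12.5, 0], "rotation": [0, 0, 1.8]},
    {"gripper": 0, "travel": [-3, 12.5, 0], "rotation": [0, 0, 1.8]},
    {"gripper": 0, "travel": [-3, 13, 0], "rotation": [0, 0, 1.8]},
    {"gripper": 0, "travel": [-2.5, 13, 0], "rotation": [0, 0, 1.8]},
    {"gripper": 0, "travel": [-2, 13, 0], "rotation": [0, 0, 1.8]},
    {"gripper": 0, "travel": [-1.5, 13, 0], "rotation": [0, 0, 1.8]},
    {"gripper": 0, "travel": [-1, 13, 0], "rotation": [0, 0, 1.8]},
  ],
)

```text
t: 13.33
tcp_pos: [0.4999, 0.1216, 0.0911]
tool_rot: [1.0, -0.023, 0.0, -0.0]
force: [0.1, 0.7, -1.3]
finger_gap: 0.128
```

>>> send_rows(
  motion=[
    {"gripper": 0, "travel": [-1, 13, 0], "rotation": [0, 0, 1.8]},
    {"gripper": 0, "travel": [-0.5, 13, 0], "rotation": [0, 0, 1.8]},
    {"gripper": 0, "travel": [0, 13, 0], "rotation": [0, 0, 1.8]},
    {"gripper": 0, "travel": [0.5, 13, 0], "rotation": [0, 0, 1.8]},
    {"gripper": 0, "travel": [1, 13, 0], "rotation": [0, 0, 1.8]},
    {"gripper": 0, "travel": [1, 13, 0], "rotation": [0, 0, 1.8]},
    {"gripper": 0, "travel": [0, 0, 0], "rotation": [0, 0, 0]},
    {"gripper": 0, "travel": [0, 0, 0], "rotation": [0, 0, 0]},
    {"gripper": 0, "travel": [0, 0, 0], "rotation": [0, 0, 0]},
    {"gripper": 0, "travel": [0, 0, 0], "rotation": [0, 0, 0]},
  ],
)

```text
t: 14.17
tcp_pos: [0.4916, 0.0456, 0.0911]
tool_rot: [0.993, -0.115, 0.0, -0.0]
force: [0.3, 0.8, -1.2]
finger_gap: 0.131
```

```bash
python3 - <<'E'
from h import *
stat();im=np.ascontiguousarray(manip.snapshot("wrist")[:,:,::-1]);cv2.imwrite("pics/w7.png",im)
plan([.4913,.0446,.071],-103.06,2,0)
cv2.imwrite("pics/w7c.png",cv2.resize(im[90:240,160:360],None,fx=4,fy=4,interpolation=cv2.INTER_CUBIC))
s=manip.sense()["tcp_pos"]
# model: cover held (origin 1.7 mm back), plate top z = tcp_z+16; housing estimate
a=np.radians(yaw()+90);C=[s[0]-.0017*np.cos(a),s[1]-.0017*np.sin(a),s[2]+.012,a]
S=lambda P:((proj("wrist",P)-[160,90])*4).round().tolist()
print("cover",S(tf(C,np.array([(70,48,4),(70,-48,4),(58,21,4),(42,-21,4)])/1e3)))
H=[.4896,.045,0,-.228];print("hous",S(tf(H,np.array([(90,63,40),(90,-63,40),(75,53,40),(75,-53,40)])/1e3)),"nose",S(tf(H,np.array([(53,14.5,64),(53,-14.5,64),(47,14.5,64),(47,-14.5,64)])/1e3)))
E
```

```text
t14.17 tcp [491.6  45.6  91.1] yaw -103.2 z [ 0.  0. -1.] F [ 0.3  0.8 -1.2] M [ 0.03 -0.   -0.01] gap 0.131
{"gripper":0,"travel":[-0.0,0.6,10.0],"rotation":[0,0,-0.06]},
{"gripper":0,"travel":[-0.0,0.6,10.0],"rotation":[0,0,-0.06]},
cover [[0.0, 135.0], [787.0, 135.0], [226.0, 233.0], [556.0, 356.0]]
hous [[33.0, -19.0], [771.0, -20.0], [99.0, 73.0], [706.0, 72.0]] nose [[313.0, 220.0], [493.0, 220.0], [314.0, 257.0], [492.0, 256.0]]
```

View pics/w7c.png

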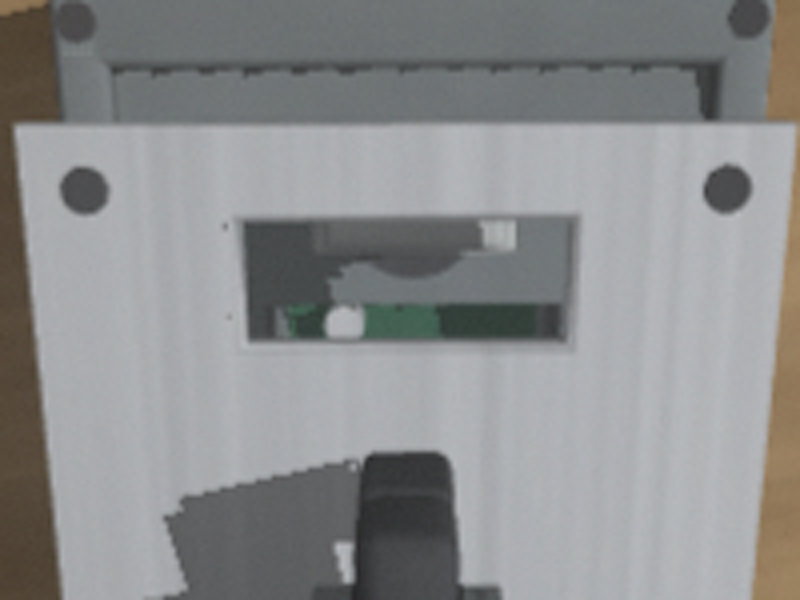

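The wrist view looks down through the slot (240–572, 215–348). The stud nose (315–517, 220–250) sits inside it once perspective is allowed for, and the rim corners at (112,68) and (722,65) agree with the model to about 1 mm. I'll make a small correction and descend.

>>> send_rows(
  motion=[
    {"gripper": 0, "travel": [-0.3, 1.5, 5], "rotation": [0, 0, 0]},
    {"gripper": 0, "travel": [0, 0, 10], "rotation": [0, 0, 0]},
    {"gripper": 0, "travel": [0, 0, 10], "rotation": [0, 0, 0]},
    {"gripper": 0, "travel": [0, 0, 8], "rotation": [0, 0, 0]},
    {"gripper": 0, "travel": [0, 0, 5], "rotation": [0, 0, 0]},
    {"gripper": 0, "travel": [0, 0, 3], "rotation": [0, 0, 0]},
    {"gripper": 0, "travel": [0, 0, 3], "rotation": [0, 0, 0]},
    {"gripper": 0, "travel": [0, 0, 0], "rotation": [0, 0, 0]},
    {"gripper": 0, "travel": [0, 0, 0], "rotation": [0, 0, 0]},
  ],
  newtons=70,
)

```text
t: 14.97
tcp_pos: [0.4911, 0.0439, 0.0469]
tool_rot: [0.993, -0.115, 0.0, 0.0]
force: [0.1, -0.4, -1.8]
finger_gap: 0.122
```

Underside is about 59 mm high, below the nose top, with no contact force. Continuing to just above the pins.

>>> send_rows(
  motion=[
    {"gripper": 0, "travel": [0, 0, 4], "rotation": [0, 0, 0]},
    {"gripper": 0, "travel": [0, 0, 4], "rotation": [0, 0, 0]},
    {"gripper": 0, "travel": [0, 0, 3], "rotation": [0, 0, 0]},
    {"gripper": 0, "travel": [0, 0, 3], "rotation": [0, 0, 0]},
    {"gripper": 0, "travel": [0, 0, 1], "rotation": [0, 0, 0]},
    {"gripper": 0, "travel": [0, 0, 0], "rotation": [0, 0, 0]},
    {"gripper": 0, "travel": [0, 0, 0], "rotation": [0, 0, 0]},
  ],
)

```text
t: 15.55
tcp_pos: [0.491, 0.0439, 0.0319]
tool_rot: [0.993, -0.115, -0.0, -0.0]
force: [0.8, 0.4, -0.8]
finger_gap: 0.124
```

>>> send_rows(
  motion=[
    {"gripper": 0, "travel": [0, 0, 1.5], "rotation": [0, 0, 0]},
    {"gripper": 0, "travel": [0, 0, 1.5], "rotation": [0, 0, 0]},
    {"gripper": 0, "travel": [0, 0, 1.5], "rotation": [0, 0, 0]},
    {"gripper": 0, "travel": [0, 0, 1.5], "rotation": [0, 0, 0]},
    {"gripper": 0, "travel": [0, 0, 0], "rotation": [0, 0, 0]},
    {"gripper": 0, "travel": [0, 0, 0], "rotation": [0, 0, 0]},
  ],
)

```text
t: 16.05
tcp_pos: [0.4913, 0.0438, 0.0262]
tool_rot: [0.993, -0.115, 0.0, 0.0]
force: [-0.4, -0.1, 2.7]
finger_gap: 0.122
```

```bash
python3 -c "
from h import *
stat()"
```

```text
t16.05 tcp [491.3  43.8  26.2] yaw -103.2 z [ 0.001 -0.    -1.   ] F [-0.4 -0.1  2.7] M [ 0.01  0.01 -0.02] gap 0.122
```

On the pins with 2.7 N, no lateral force or moment. Pressing further.

>>> send_rows(
  motion=[
    {"gripper": 0, "travel": [0, 0, 1.5], "rotation": [0, 0, 0]},
    {"gripper": 0, "travel": [0, 0, 1.5], "rotation": [0, 0, 0]},
    {"gripper": 0, "travel": [0, 0, 1], "rotation": [0, 0, 0]},
    {"gripper": 0, "travel": [0, 0, 1], "rotation": [0, 0, 0]},
    {"gripper": 0, "travel": [0, 0, 0], "rotation": [0, 0, 0]},
    {"gripper": 0, "travel": [0, 0, 0], "rotation": [0, 0, 0]},
  ],
)

```text
t: 16.55
tcp_pos: [0.4914, 0.0438, 0.0247]
tool_rot: [0.993, -0.115, 0.001, 0.0]
force: [-5.5, -0.9, 37.2]
finger_gap: 0.127
```

```bash
python3 -c "
from h import *
stat()"
```

```text
t16.55 tcp [491.4  43.8  24.7] yaw -103.2 z [ 0.003 -0.001 -1.   ] F [-5.5 -0.9 37.2] M [-0.04  0.97  0.01] gap 0.127
```

>>> send_rows(
  motion=[
    {"gripper": 0, "travel": [0, 0, -2.2], "rotation": [0, 0, 0]},
    {"gripper": 0, "travel": [0, 0, 0], "rotation": [0, 0, 0]},
    {"gripper": 0, "travel": [0, 0, 0], "rotation": [0, 0, 0]},
  ],
)

```text
t: 16.8
tcp_pos: [0.4913, 0.0439, 0.0248]
tool_rot: [0.993, -0.115, 0.001, 0.0]
force: [-2.3, -0.7, 17.3]
finger_gap: 0.122
```

>>> send_rows(
  motion=[
    {"gripper": 0, "travel": [0, 0, -1.4], "rotation": [0, 0, 0]},
    {"gripper": 0, "travel": [0, 0, 0], "rotation": [0, 0, 0]},
    {"gripper": 0, "travel": [0, 0, 0], "rotation": [0, 0, 0]},
  ],
)

```text
t: 17.05
tcp_pos: [0.4913, 0.0438, 0.0248]
tool_rot: [0.993, -0.115, 0.0, 0.0]
force: [-0.6, -0.3, 4.1]
finger_gap: 0.121
```

>>> send_rows(
  motion=[
    {"gripper": 0, "travel": [0, 0, -1.5], "rotation": [0, 0, 0]},
    {"gripper": 0, "travel": [0, 0, 0], "rotation": [0, 0, 0]},
    {"gripper": 0, "travel": [0, 0, 0], "rotation": [0, 0, 0]},
  ],
)

```text
t: 17.3
tcp_pos: [0.4912, 0.0439, 0.026]
tool_rot: [0.993, -0.115, 0.0, -0.0]
force: [0.3, -0.4, 2.9]
finger_gap: 0.125
```

>>> send_rows(
  motion=[
    {"gripper": 0, "travel": [0, 0, -1.5], "rotation": [0, 0, 0]},
    {"gripper": 0, "travel": [0, 0, 0], "rotation": [0, 0, 0]},
    {"gripper": 0, "travel": [0, 0, 0], "rotation": [0, 0, 0]},
  ],
)

```text
t: 17.55
tcp_pos: [0.4912, 0.0439, 0.0276]
tool_rot: [0.993, -0.115, 0.0, -0.0]
force: [1.2, -0.6, 2.1]
finger_gap: 0.125
```

>>> send_rows(
  motion=[
    {"gripper": 0, "travel": [0, 0, -1.5], "rotation": [0, 0, 0]},
    {"gripper": 0, "travel": [0, 0, 0], "rotation": [0, 0, 0]},
    {"gripper": 0, "travel": [0, 0, 0], "rotation": [0, 0, 0]},
  ],
)

```text
t: 17.8
tcp_pos: [0.4912, 0.0439, 0.0291]
tool_rot: [0.993, -0.115, 0.0, 0.0]
force: [1.2, -0.2, 1.0]
finger_gap: 0.122
```

Backing off gave about 0.7 N/mm, with 4.1 N at 24.8 mm and 1.0 N at 29.1 mm. That is the full 5 mm pin travel down to a hard seat at 24.8 mm. I'll press again to about 12 N.

>>> send_rows(
  motion=[
    {"gripper": 0, "travel": [0, 0, 1.5], "rotation": [0, 0, 0]},
    {"gripper": 0, "travel": [0, 0, 1.5], "rotation": [0, 0, 0]},
    {"gripper": 0, "travel": [0, 0, 1.5], "rotation": [0, 0, 0]},
    {"gripper": 0, "travel": [0, 0, 0.9], "rotation": [0, 0, 0]},
    {"gripper": 0, "travel": [0, 0, 0], "rotation": [0, 0, 0]},
    {"gripper": 0, "travel": [0, 0, 0], "rotation": [0, 0, 0]},
    {"gripper": 0, "travel": [0, 0, 0], "rotation": [0, 0, 0]},
    {"gripper": 0, "travel": [0, 0, 0], "rotation": [0, 0, 0]},
  ],
)

```text
t: 18.47
tcp_pos: [0.4913, 0.0438, 0.0248]
tool_rot: [0.993, -0.115, 0.001, 0.0]
force: [-0.8, 0.2, 14.3]
finger_gap: 0.121
```

```bash
python3 - <<'E'
from h import *
stat()
# bystanders/pile unmoved? compare with first pictures; blank still on pile
for n,r in(("side",(slice(195,285),slice(235,345))),("scene",(slice(165,240),slice(160,240)))):
    a=cv2.imread(f"pics/{n}0.png");b=np.ascontiguousarray(manip.snapshot(n)[:,:,::-1]);cv2.imwrite(f"pics/{n}9.png",b)
    d=cv2.absdiff(a,b).max(2)>40
    k=cv2.connectedComponentsWithStats(cv2.morphologyEx(d.astype(np.uint8),cv2.MORPH_OPEN,np.ones((3,3))))
    print(n,[s.tolist() for s in k[2][1:] if s[4]>40])
E
```

```text
t18.47 tcp [491.3  43.8  24.8] yaw -103.2 z [ 0.001 -0.    -1.   ] F [-0.8  0.2 14.3] M [0.03 0.17 0.02] gap 0.121
side [[328, 0, 22, 3, 63], [294, 17, 25, 4, 85], [320, 17, 17, 3, 51], [290, 28, 14, 14, 107], [282, 45, 38, 7, 230], [487, 52, 12, 9, 91], [282, 56, 10, 14, 110], [279, 72, 39, 55, 1463], [285, 128, 20, 19, 313], [262, 146, 68, 31, 1035], [291, 148, 8, 7, 54], [497, 198, 13, 9, 84], [284, 204, 52, 58, 1332], [275, 226, 30, 30, 475], [282, 274, 105, 110, 6585]]
scene [[0, 0, 79, 145, 7486], [93, 0, 15, 29, 248], [178, 0, 150, 292, 15516], [66, 34, 32, 90, 322], [270, 61, 9, 18, 141], [52, 125, 15, 14, 136], [32, 130, 12, 8, 65], [37, 137, 27, 12, 173], [18, 138, 10, 7, 55], [8, 146, 9, 8, 59], [12, 150, 15, 10, 75], [31, 150, 14, 12, 107], [0, 157, 55, 49, 1222], [54, 161, 47, 33, 799], [116, 177, 66, 44, 2072], [197, 184, 14, 14, 127], [0, 188, 11, 53, 307], [176, 191, 44, 35, 801], [205, 217, 38, 31, 639], [0, 238, 27, 29, 391], [247, 240, 12, 10, 61], [0, 285, 12, 30, 226]]
```

```bash
python3 -c "
from h import *
print(manip.sign_off());stat()"
```

```text
the job is handed in; nothing more can be done
None
the job is handed in; nothing more can be done
```

I turned the stud to its stop, lifted the cover off the pile and lowered it over the stud into the housing rim. I handed in at about 18.5 s with the cover still gripped and pressed down.

**Last checks**
- **Stud:** the wrist picture showed the bar in line with both index marks after the turn.
- **Seat:** pressing and easing off showed the pins giving about 0.7 N/mm over their full 5 mm. Below that is a hard stop at a reported tool height of 24.8 mm.
- **Final hold:** 14.3 N downward, almost no sideways force, and a finger opening of about 10 mm on the 12 mm handle bar.
- **Other objects:** comparing the first and last pictures by code showed no change at the tin or the fuse box. Arm and shadow changes overlapped the board half and the pile, so those were not cleanly confirmed.

**What went wrong or disagreed**
- **First grasp missed:** my first try at the handle closed on top of the bar with about 6 N. The real fingertips sat about 22 mm above the reported tool point, so I regripped lower. The stud was probably turned by its nose for the same reason.
- **Too hard a push:** the first press reached 37 N on the wrist before I eased off. This was under the 120 N wrist limit and just under 40 N.
- **Camera mismatch:** the wrist and fixed cameras differed by about 2 mm, so I used the position felt when gripping the stud.
- **Not seen at the end:** I had used all 12 picture views, so the final seating rests on force and travel, not on a picture.

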